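# Hang up the coil's iron core and hold a Hall probe centred in the bore

### The job

We need the air-core reading of the reference coil. Pull the iron core out of the coil by its handle and hang it by that handle on the hook of the blue stand, then take the yellow Hall probe out of its holder and lower its stem upright down the middle of the empty bore, without touching the coil, until the tip is half-way down the bore. Finish while still holding the probe there, still and centred on the bore, and leave the other things on the bench as they are.

Things in the scene. Friction and masses are not known exactly. Their poses are not given: they have to be found in the camera images.
- coil: Reference coil, fixed: grey case 130 x 116 x 32 mm (x, y, z) carrying a copper winding between two black flanges (92 mm diameter), top of the upper flange 116 mm above the bench. A brass-lined round bore, 22 mm diameter, runs vertically down its centre, open at the top, 84 mm deep. Origin: centre of the underside; z up, -x the face with switch and sockets.
- coil_mouth (a point): Centre of the bore's mouth, level with the top of the upper flange (116 mm above the bench). z up.
- coil_mid (a point): Point on the bore's axis half-way down it, 42 mm below the mouth, where the probe's tip must be held. z up.
- core: Loose iron core, about 0.22 kg: dark steel rod 17 mm diameter, 74 mm long, under a round blue cap (52 mm diameter, 10 mm thick) with a steel bail handle on top. At the start the rod stands in the bore and the cap lies on the coil's top flange. Origin: centre of the cap's underside; z up along the core, y along the handle's top bar.
- core_bar (a point): Middle of the top bar of the core's handle, 58 mm above the core's origin, axes as the core's. The handle is an upside-down U of 8 mm round bar, 52 mm wide over its uprights along y; its opening under the bar is 36 mm wide, 44 mm high, open along x. Taken by the outsides of the uprights (fingers closing along y), it leaves the opening free for the hook between the fingers.
- hook_stand: Retort stand, fixed: blue foot 130 x 90 x 16 mm, steel post 12 mm in diameter and 239 mm high, and a hook of 7 mm rod that runs from a black clamp on the post towards the stand's -x, where its open end is. Origin: on the bench right below the hook's seat; the post is at x = +95 mm, the foot reaches from x = +10 to +140 mm. z up.
- hook_seat (a point): Centre of the hook's 7 mm rod at its lowest place, where a handle hangs, 188 mm above the bench; axes as the stand's. In front (-x) the rod turns up to a red ball end, its centre 16 mm in front and its top 17 mm above this point; behind (+x) it rises 5 mm and runs level to the post. A hung handle's bar has its centre about 8 mm above this point.
- holder: Probe holder, fixed: round dark foot 80 mm in diameter with an upright grey tube (28 mm outside, 16 mm inside), its rim 125 mm above the bench. Origin: centre of the underside; z up.
- probe: Loose pen-type Hall probe, about 0.09 kg: yellow handle 24 x 22 x 80 mm (x, y, z), display and red key on its -x face; below it a metal stem 8 mm diameter with a black round tip, ending 105 mm below the handle (top 14 mm a cone up to 12.4 mm). Starts upright in the holder, handle's underside on the rim. Origin: centre of the handle's underside; z up, away from the tip; flat sides at -y, +y.
- probe_tip (a point): Lower end of the probe's stem, 105 mm below the probe's origin. Axes as those of the probe.
- probe_grip (a point): Point inside the handle on the probe's axis, 55 mm above its origin, a good place to grip. Axes as those of the probe.
- tape: Bystander: roll of amber tape lying flat, 58 mm in diameter, 18 mm high; origin at the centre of its underside.
- pliers_blue: Bystander: blue pliers lying flat, 59 x 152 x 12 mm; origin at the centre of their underside.
- screwdriver_a: Bystander: black and red screwdriver lying flat, 27 x 204 x 27 mm; origin at the centre of its underside.
Mind the look-alikes: they are no part of the job. Several things have the shape of the probe; the one meant has the colours described above.

How it is judged:
By the outcome, as a careful person would: the job done as asked, in the order asked, and still so for the second after the job is handed in, while the arm keeps its last pose, push and grip.
It also fails if it takes over 61 s, if anything falls off the work surface, if the arm or the gripper's body presses on something with over 40 N, if the wrist force passes 120 N, or if a joint passes its speed limit or range.

### The arm

A 6-joint arm with a two-finger parallel gripper is mounted at the origin on a cart in front of the work surface, level with it; the furniture and walls round the work are solid. World frame = base frame: x ahead of the robot, y to its left, z up, the work surface at z = 0. Lengths are in m, angles in rad, forces in N, time in s.
With the tool pointing down it reaches from about 0.225 to 0.875 m from the base axis. Payload 3.4 kg.
Tool frame: the origin (TCP) lies on the front face of the gripper's body, between the roots of the fingers; the fingertips stand 73 mm ahead of it and the grasp point (between the pads) lies 54 mm ahead of it (tip_extent is the distance from the TCP to the fingertips, in m); z points along the fingers, y is the line along which they close (so a half turn about z gives the same grasp; the last joint's range is limited). The gripper opens to 85 mm and grips with 20 to 120 N. Pads are 22 mm wide; open, the fingers measure 114 mm over their backs; the gripper's body (76 mm by 85 mm) begins 54 mm behind the grasp point. The pads swing forward as they close: fully open they stand 13 mm farther back than shut.
Start: joints at [1.053, 0.276, 1.505, -0, 1.361, -0.121], TCP at [0.222, 0.53, 0.304] pointing down, gripper open.
Joint ranges: [-2.89, 2.89], [-0.75, 2.08], [0.22, 2.7], [-1.18, 4.32], [0.11, 2.71], [-2.7, 2.7]. Speed limits (rad/s): [2.57, 2.57, 3.14, 3.14, 3.14, 3.14].

### API

Orientations are given as a 3x3 rotation matrix whose columns are the frame's x, y, z axes.
In Python, from cell import * gives the robot as it stands. Calls block until the motion is done:
- move_to(position, orientation): joint-space move of the TCP to a pose.
- line_to(position, rot=None, v=0.15): straight line of the TCP; rot=None keeps the orientation; v is the mean speed in m/s.
- move_j(angles): joint-space move.
- let_go() and grasp(grip_force=None): open the fingers fully, or close them until they stop; grip_force is the grip in N (None keeps the last).
- hold(seconds).
- solve_ik(position, orientation): joint angles nearest the present ones, or None.
- get_state(): the state.
- capture(name): name is "scene" or "top"; returns the picture (400x640x3 uint8, red, green, blue); there is no depth.
- camera_info(name): a dict with "vfov" (degrees; the focal length in pixels is half the picture's height over the tangent of half this angle, whatever the lens; pixels are square), "cx", "cy" (the principal point, pixels), "position" and "orientation" of the camera in the world. Camera axes: x right, y down, z forward; pixel columns grow to the right and rows downward; lengths in m; the calibration is good to about 2 mm. A picture is of the moment at which its call begins. camera_info takes no time and is no camera call.
A pose or a line that the arm cannot do raises MotionError and nothing moves.
- job_done(): hands the job in; it is judged then, once.
The state is a dict: "time_s": time; "joint_positions": joint angles; "qvel": joint speeds; "joint_efforts": joint torques, N m; "eef_pos": TCP position; "tool_rot": TCP orientation; "force": force on the tool from outside, world axes, zero at the start; "ft_torque": the same for the moment, N m; "width": finger opening in m; "finger_force": force on a finger pad.
Only numpy, scipy, OpenCV 4.12 (cv2) and the standard library are available. Lean on these libraries where they do the work, as an engineer would, in place of code of your own. Each camera call takes 0.05 s, during which the arm holds its last target. There are 200 camera calls.

## Working session

There is one attempt and no reset: what is moved stays moved. The work goes in short steps, each a Python script; the robot and the scene stay as the last script left them, time stands still between calls to the robot, and variables do not carry over. Pictures are saved under pics/ and viewed, at most 10 in all, crops included, and the job is handed in when it is done.

```bash
mkdir -p pics; ls; python3 - <<'E'
from cell import *
import cv2
for n in("scene","top"):
    i=camera_info(n);print(n,i)
    cv2.imwrite(f"pics/{n}0.png",cv2.cvtColor(capture(n),cv2.COLOR_RGB2BGR))
print(get_state())
E
```

```text
pics
scene {'vfov': 53.64427470412167, 'cx': 319.25901426536245, 'cy': 210.90738587893483, 'position': array([-0.15790964, -0.56738346,  0.88504816]), 'orientation': array([[ 0.57591169, -0.5458295 ,  0.60860157],
       [-0.81743647, -0.37437112,  0.4377715 ],
       [-0.01110575, -0.74961085, -0.66178564]])}
top {'vfov': 50.33879758091219, 'cx': 315.89980320416805, 'cy': 199.1591489845462, 'position': array([ 0.40986066, -0.06255845,  1.26864227]), 'orientation': array([[ 0.00291236, -0.99351173,  0.11369242],
       [-0.9997832 , -0.0052369 , -0.02015257],
       [ 0.02061721, -0.11360908, -0.99331159]])}
{'time_s': 0.1, 'joint_positions': array([ 1.05301193e+00,  2.76561733e-01,  1.50601711e+00,  3.27581233e-05,
        1.36072032e+00, -1.21007434e-01]), 'qvel': array([-0.00015171, -0.00044824, -0.00027384,  0.00292894,  0.00051746,
       -0.00137863]), 'joint_efforts': array([ 1.48504438e-03, -4.17700338e+01, -2.46404725e+01,  1.43836855e-04,
        5.84258727e-03,  1.12140765e-05]), 'eef_pos': array([0.22203012, 0.53001724, 0.30310481]), 'tool_rot': array([[-9.22308564e-01,  3.86453297e-01, -8.72485917e-04],
       [ 3.86454209e-01,  9.22307428e-01, -1.46695963e-03],
       [ 2.37788857e-04, -1.69016528e-03, -9.99998543e-01]]), 'force': array([-0.42018192,  0.54354942,  0.07186576]), 'ft_torque': array([ 0.00789187, -0.08352974, -0.0107807 ]), 'finger_force': 0.0, 'width': 0.08519057189349657}
```

View pics/scene0.png

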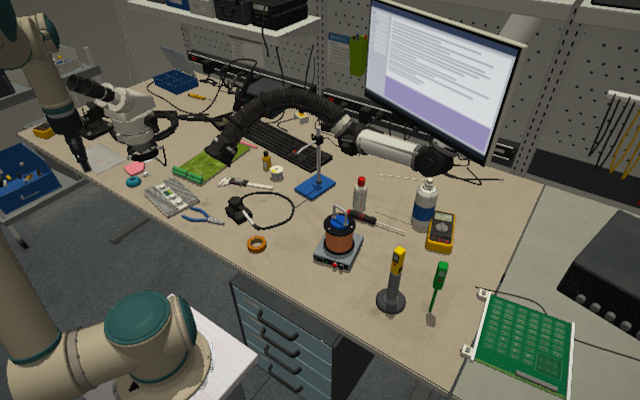

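View pics/top0.png

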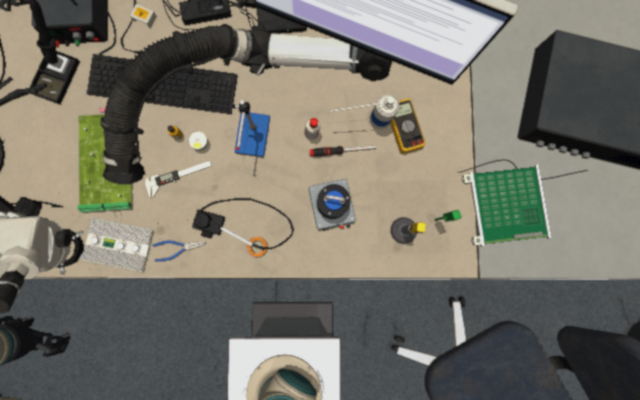

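Candidates: a yellow probe in a dark holder (scene 398,262; top 420,228), a green probe-shaped item (scene 440,275; top 452,215), which is the look-alike, and a yellow multimeter (scene 440,232). I choose the yellow one in the holder. The coil is at scene (340,235), top (333,203). The blue stand is at scene (316,187), top (253,135). Next is one close montage.

```bash
python3 - <<'E'
import cv2,numpy as np
s=cv2.imread("pics/scene0.png");t=cv2.imread("pics/top0.png")
def c(im,x,y,w,h): return cv2.resize(im[y:y+h,x:x+w],(400,300),interpolation=cv2.INTER_CUBIC)
a=np.hstack([c(s,305,195,100,75),c(s,270,120,100,75)])
b=np.hstack([c(t,295,170,80,60),c(t,215,95,100,75)])
cv2.imwrite("pics/m1.png",np.vstack([a,b]))
cv2.imwrite("pics/m2.png",np.hstack([c(s,360,240,100,75),c(t,385,195,80,60)]))
E
```

```text
(no output)
```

View pics/m1.png

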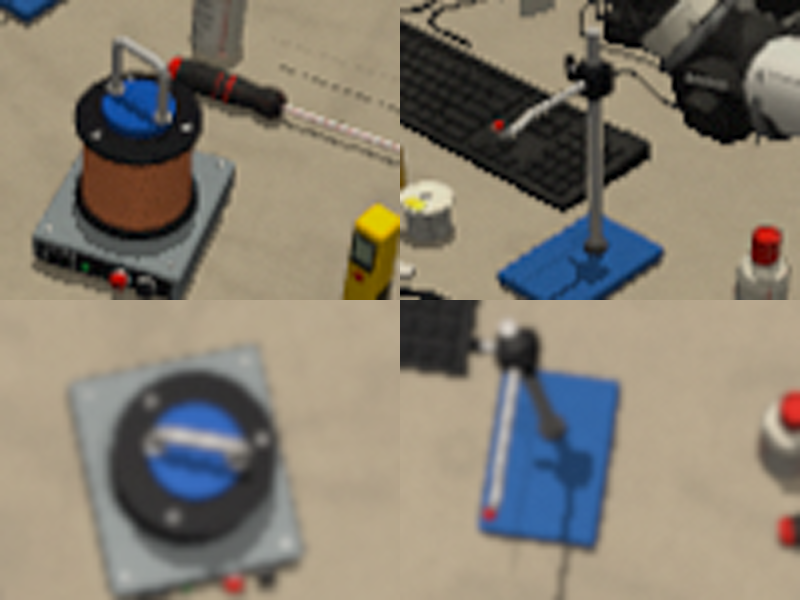

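View pics/m2.png

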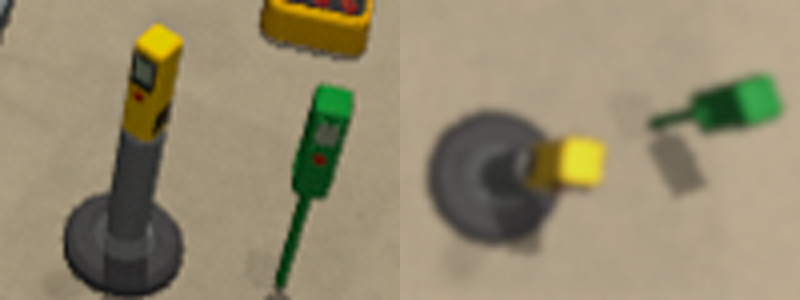

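Crops: the yellow probe stands in the grey holder tube with its display facing the camera, so it is the right one. The green one is the decoy. The handle's bar ends are near top (325,198) and (343,200). The red hook ball is near top (237,149) and scene (294,151), and the hook points towards the robot. Next I measure.

```bash
cat > h.py <<'E'
from cell import *
import cv2,numpy as np
def ray(n,uv):
    i=camera_info(n);f=200/np.tan(np.radians(i["vfov"])/2)
    d=i["orientation"]@np.array([(uv[0]-i["cx"])/f,(uv[1]-i["cy"])/f,1.])
    return i["position"],d/np.linalg.norm(d)
def onz(n,uv,z):
    p,d=ray(n,uv);return p+d*(z-p[2])/d[2]
def tri(us,ut):
    A=np.zeros((3,3));b=np.zeros(3)
    for n,u in(("scene",us),("top",ut)):
        p,d=ray(n,u);M=np.eye(3)-np.outer(d,d);A+=M;b+=M@p
    return np.linalg.solve(A,b)
def snap(n,f):
    im=capture(n);cv2.imwrite(f"pics/{f}.png",cv2.cvtColor(im,cv2.COLOR_RGB2BGR));return im
def mask(im,box,lo,hi):
    x,y,w,h=box;hsv=cv2.cvtColor(im,cv2.COLOR_RGB2HSV)
    m=np.zeros(im.shape[:2],np.uint8);m[y:y+h,x:x+w]=cv2.inRange(hsv,lo,hi)[y:y+h,x:x+w];return m
def big(m):
    n,l,s,c=cv2.connectedComponentsWithStats(m)
    k=1+np.argmax(s[1:,4]);return (l==k).astype(np.uint8),c[k],s[k]
def rotz(a): # tool down, tool y at world angle a
    y=np.array([np.cos(a),np.sin(a),0]);z=np.array([0,0,-1.]);return np.column_stack([np.cross(y,z),y,z])
E
cat > meas.py <<'E'
from h import *
np.set_printoptions(precision=4,suppress=True)
s=cv2.cvtColor(cv2.imread("pics/scene0.png"),cv2.COLOR_BGR2RGB);t=cv2.cvtColor(cv2.imread("pics/top0.png"),cv2.COLOR_BGR2RGB)
B=((100,120,60),(125,255,255));Y=((22,150,60),(34,255,255))
# foot
for n,im,bx in(("scene",s,(285,165,60,40)),("top",t,(225,105,60,60))):
    m,c,st=big(mask(im,bx,*B));h=cv2.convexHull(cv2.findContours(m,0,2)[0][0])
    P=np.array([onz(n,p[0],.016)[:2] for p in h]).astype(np.float32)
    print(n,"foot",cv2.minAreaRect(P),st)
# ball
u=[]
for n,im,bx in(("scene",s,(285,140,20,20)),("top",t,(230,140,15,15))):
    hsv=cv2.cvtColor(im,cv2.COLOR_RGB2HSV);m=mask(im,bx,(0,140,80),(8,255,255))|mask(im,bx,(172,140,80),(180,255,255))
    m,c,st=big(m);u.append(c);print(n,"ball",c,st[4],onz(n,c,.2))
print("ball tri",tri(*u))
# cap
u=[]
for n,im,bx in(("scene",s,(320,200,40,45)),("top",t,(310,180,50,50))):
    m,c,st=big(cv2.morphologyEx(mask(im,bx,*B),cv2.MORPH_CLOSE,np.ones((7,7))))
    h=cv2.convexHull(cv2.findContours(m,0,2)[0][0]);P=np.array([onz(n,p[0],.126)[:2] for p in h]).astype(np.float32)
    print(n,"cap",cv2.fitEllipse(P),c)
# steel bar
for n,im,bx in(("scene",s,(328,200,22,30)),("top",t,(320,190,30,20))):
    m=mask(im,bx,(0,0,120),(180,75,255));m,c,st=big(m);p=np.argwhere(m)[:,::-1].astype(np.float32)
    print(n,"bar",c,st)
    if n=="top":
        print(cv2.minAreaRect(p))
# flange
m,c,st=big(mask(t,(300,170,65,65),(0,0,0),(180,255,65)));h=cv2.convexHull(cv2.findContours(m,0,2)[0][0])
P=np.array([onz("top",p[0],.116)[:2] for p in h]).astype(np.float32);print("flange",cv2.minEnclosingCircle(P),cv2.fitEllipse(P),st)
# probe
for n,im,bx in(("scene",s,(380,240,35,50)),("top",t,(410,215,25,25))):
    m,c,st=big(mask(im,bx,*Y));print(n,"probe",c,st)
    h=cv2.convexHull(cv2.findContours(m,0,2)[0][0]);ap=cv2.approxPolyDP(h,1.5,True)[:,0];print(ap.tolist())
    hsv=cv2.cvtColor(im,cv2.COLOR_RGB2HSV)
    ys=np.argwhere(m);print("V top", [(int(a),[int(v) if mm else 0 for v,mm in zip(hsv[a,bx[0]:bx[0]+bx[2],2],m[a,bx[0]:bx[0]+bx[2]])]) for a in range(st[1],st[1]+14)] )
# holder foot circle
m,c,st=big(mask(t,(385,210,42,40),(0,0,0),(180,255,105)));h=cv2.convexHull(cv2.findContours(m,0,2)[0][0]);print("hold",c,st)
E
python3 meas.py
```

```text
scene foot ((0.7447437644004822, 0.10018151998519897), (0.09117686003446579, 0.13054710626602173), 82.30046081542969) [295 174  40  26 522]
top foot ((0.750143826007843, 0.10283412039279938), (0.08172343671321869, 0.12560197710990906), 82.17063903808594) [236 113  33  43 909]
scene ball [294.     150.7143] 7 [0.6622 0.1176 0.2   ]
top ball [236.5 148. ] 2 [0.6626 0.1189 0.2   ]
ball tri [0.663  0.1187 0.1991]
scene cap ((0.5359067320823669, -0.1366942673921585), (0.052039336413145065, 0.05739716812968254), 122.68538665771484) [339.3367 221.6735]
top cap ((0.5392906665802002, -0.1338188648223877), (0.052409473806619644, 0.05447278544306755), 68.62345123291016) [333.5252 199.8022]
scene bar [337.9922 205.7597] [328 200  22  16 258]
top bar [334.7231 197.5231] [326 195  18   7  65]
((334.43243408203125, 197.9053955078125), (17.59069061279297, 4.274373531341553), 9.462322235107422)
flange ((0.5357966423034668, -0.13133205473423004), 0.04741346091032028) ((0.5354200005531311, -0.1326955258846283), (0.08557162433862686, 0.09444320946931839), 66.23194122314453) [318 185  32  34 458]
scene p
[... 2769 characters left out ...]
0, 0, 0, 0, 0, 0, 0]), (230, [0, 83, 97, 101, 102, 99, 121, 171, 205, 219, 222, 223, 224, 224, 218, 0, 0, 0, 0, 0, 0, 0, 0, 0, 0]), (231, [0, 92, 97, 98, 93, 0, 0, 128, 160, 179, 189, 194, 200, 205, 0, 0, 0, 0, 0, 0, 0, 0, 0, 0, 0]), (232, [0, 0, 0, 0, 0, 0, 0, 0, 0, 0, 0, 0, 0, 0, 0, 0, 0, 0, 0, 0, 0, 0, 0, 0, 0]), (233, [0, 0, 0, 0, 0, 0, 0, 0, 0, 0, 0, 0, 0, 0, 0, 0, 0, 0, 0, 0, 0, 0, 0, 0, 0]), (234, [0, 0, 0, 0, 0, 0, 0, 0, 0, 0, 0, 0, 0, 0, 0, 0, 0, 0, 0, 0, 0, 0, 0, 0, 0]), (235, [0, 0, 0, 0, 0, 0, 0, 0, 0, 0, 0, 0, 0, 0, 0, 0, 0, 0, 0, 0, 0, 0, 0, 0, 0]), (236, [0, 0, 0, 0, 0, 0, 0, 0, 0, 0, 0, 0, 0, 0, 0, 0, 0, 0, 0, 0, 0, 0, 0, 0, 0])]
hold [403.1299 230.5179] [391 218  27  26 531]
```

```bash
cat > m2.py <<'E'
from h import *
np.set_printoptions(precision=4,suppress=True)
ld=lambda f:cv2.cvtColor(cv2.imread(f),cv2.COLOR_BGR2RGB)
s=ld("pics/scene0.png");t=ld("pics/top0.png")
print("bar",onz("top",(334.43,197.9),.175),onz("top",(325.8,196.5),.174),onz("top",(343.1,199.3),.174), tri((340.3,208.8),(334.43,197.9)))
def up(im,box,lo,hi,k=8):
    x,y,w,h=box;c=cv2.resize(im[y:y+h,x:x+w],None,fx=k,fy=k,interpolation=cv2.INTER_CUBIC)
    m,_,_=big(cv2.inRange(cv2.cvtColor(c,cv2.COLOR_RGB2HSV),lo,hi));p=max(cv2.findContours(m,0,1)[0],key=len)[:,0]
    return (p+.5)/k-.5+[x,y]
for nm,lo,hi,bs in(("Y",(22,120,165),(34,255,255),((385,240,30,24),(405,217,25,22))),("G",(50,100,10),(80,255,255),((420,255,35,65),(430,205,35,22)))):
    for n,im,b in zip(("scene","top"),(s,t),bs):
        p=up(im,b,lo,hi)
        if nm=="Y":
            P=np.array([onz(n,q,.205)[:2] for q in p]).astype(np.float32);print(nm,n,cv2.minAreaRect(P))
        else: print(nm,n,cv2.approxPolyDP(cv2.convexHull(p.astype(np.float32)),1.,True)[:,0].tolist())
print("green tip", tri((432,312),(436.5,219)), "top",tri((443,264),(456,214)))
# hook: rod dir
print("rod",onz("top",(243.5,108),.193),onz("top",(237.2,147.5),.193))
for z in(.0,.02):print("holder",onz("top",(403.13,230.5),z))
print("bottle",tri((361,180),(313.5,123)))
print("hose end/joint",tri((345,130),(258,48)),tri((437,160),(375,65)))
b=np.array(camera_info("scene")["position"]);
E
python3 m2.py
```

```text
bar [ 0.5386 -0.1327  0.175 ] [ 0.5422 -0.1104  0.174 ] [ 0.5352 -0.1553  0.174 ] [ 0.5404 -0.1345  0.1678]
Y scene ((0.46110793948173523, -0.350236177444458), (0.02194773592054844, 0.02438822202384472), 77.62474060058594)
Y top ((0.4634239077568054, -0.34807679057121277), (0.02241365797817707, 0.024398410692811012), 79.34662628173828)
G scene [[446.6875, 262.0625], [447.3125, 267.9375], [442.6875, 284.0625], [429.1875, 311.1875], [432.6875, 281.8125], [438.4375, 262.0625], [440.0625, 260.5625]]
G top [[460.4375, 215.5625], [460.0625, 217.3125], [456.6875, 218.8125], [446.5625, 220.1875], [442.1875, 217.5625], [444.3125, 214.0625], [456.4375, 209.9375], [458.3125, 210.1875]]
green tip [ 0.4981 -0.4531 -0.0036] top [ 0.4978 -0.4461  0.1827]
rod [0.7704 0.1045 0.193 ] [0.6655 0.1183 0.193 ]
holder [ 0.4622 -0.3493  0.    ]
holder [ 0.4613 -0.3448  0.02  ]
bottle [ 0.7571 -0.0785  0.1086]
hose end/joint [0.943  0.0858 0.1542] [ 0.9102 -0.2532  0.1643]
```

Probe: (0.462, −0.349), yaw −11.5°. Core bar: (0.539, −0.133), yaw −9°. Hook seat: about (0.678, 0.1165), yaw −7.6°. The decoy is 100 mm from the probe, which leaves enough clearance. Now I take the core.

```bash
python3 - <<'E'
from h import *
a=np.radians(81.1);R=rotz(a);p=np.array([.5386,-.1327])
line_to([.32,.15,.33],rot=None,v=.3)
move_to([*p,.28],R);line_to([*p,.206],v=.12)
grasp(60);st=get_state();print(st["time_s"],st["width"],st["finger_force"],st["eef_pos"],st["force"])
if st["width"]>.045:
    line_to([*p,.312],v=.12);st=get_state();print(st["time_s"],st["width"],st["force"],st["ft_torque"],st["eef_pos"])
    a=snap("scene","s1");b=snap("top","t1")
    c=lambda im,x,y,w,h:cv2.resize(im[y:y+h,x:x+w],(400,300),interpolation=cv2.INTER_CUBIC)
    cv2.imwrite("pics/m3.png",cv2.cvtColor(np.hstack([c(a,280,140,140,105),c(b,270,150,120,90)]),cv2.COLOR_RGB2BGR))
E
```

```text
4.1 0.05059324887808806 61.7710679769516 [ 0.53918236 -0.13339444  0.20736654] [ 0.38132559 -0.70282446  5.76481548]
5.1333 0.05037667293074631 [ 0.16742599  0.13395468 -2.54135951] [ 0.01215724  0.00135812 -0.00097706] [ 0.53808668 -0.13241109  0.31092878]
```

View pics/m3.png

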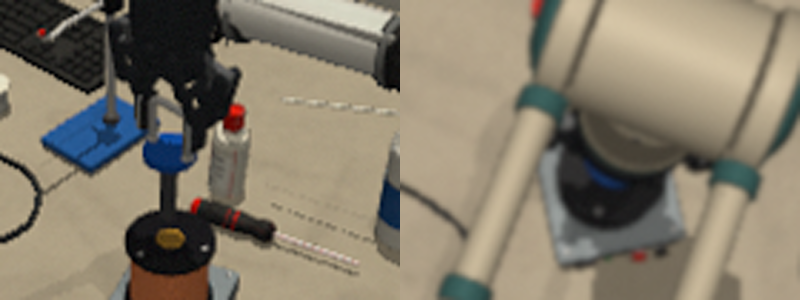

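The core is gripped and clear of the coil (rod bottom about 145 mm), and the brass bore shows at crop (170,238). Next I take it over the hook.

```bash
python3 - <<'E'
from h import *
R=rotz(np.radians(82.4));d=np.array([.991,-.132]);s=np.array([.678,.1165])
f=s-.08*d
line_to([*f,.311],rot=R,v=.25)
line_to([*f,.2505],v=.15)
line_to([*s,.2505],v=.08)
st=get_state();print(st["time_s"],st["width"],st["force"],st["eef_pos"])
a=snap("scene","s2");b=snap("top","t2")
c=lambda im,x,y,w,h:cv2.resize(im[y:y+h,x:x+w],(400,300),interpolation=cv2.INTER_CUBIC)
cv2.imwrite("pics/m4.png",cv2.cvtColor(np.hstack([c(a,260,110,80,60),c(b,195,95,100,75)]),cv2.COLOR_RGB2BGR))
E
```

```text
8.15 0.04996873595989062 [ 0.16268832 -0.54945729 -2.87062658] [0.67748569 0.11660551 0.25050345]
```

View pics/m4.png

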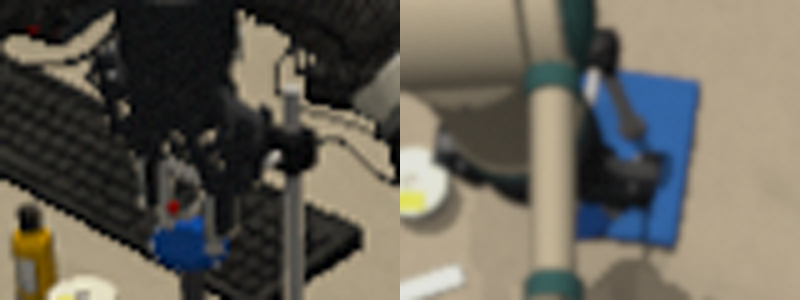

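The red ball at crop (173,208) lies inside the handle's opening with the bar above and behind it, as intended. Now I lower it with force monitoring.

```bash
python3 - <<'E'
from h import *
s=[.678,.1165]
for z in(.235,.232,.2305,.229,.2275,.226):
    line_to([*s,z],v=.03);st=get_state();print(z,st["time_s"],st["width"],st["force"],st["eef_pos"][2])
    if st["force"][2]>1: break
a=snap("scene","s3")
E
```

```text
0.235 8.9167 0.050023984108267076 [-0.07995149 -0.77125808 -2.03115819] 0.23487820822094135
0.232 9.1667 0.0505251164493415 [-0.80835416 -0.57539269 -3.50021587] 0.23185518246897108
0.2305 9.4167 0.05051545668729455 [-0.19939266  0.77038471 -2.97077725] 0.23040089199800248
0.229 9.6667 0.049955979195578794 [ 0.4815363  -0.39152037 -2.64903559] 0.22897221047661492
0.2275 9.9167 0.050267934509647894 [-2.16704278 -0.45858343  2.96356203] 0.2284255773501576
```

```bash
python3 - <<'E'
from h import *
let_go();s=[.678,.1165]
line_to([*s,.32],v=.15)
q=np.array([.462,-.349]);R=rotz(np.radians(78.5))
move_to([.42,-.15,.33],R)
st=get_state();print(st["time_s"],st["force"])
a=snap("scene","s4");b=snap("top","t4")
c=lambda im,x,y,w,h:cv2.resize(im[y:y+h,x:x+w],(400,300),interpolation=cv2.INTER_CUBIC)
cv2.imwrite("pics/m5.png",cv2.cvtColor(np.hstack([c(a,260,110,120,90),c(b,220,95,140,105)]),cv2.COLOR_RGB2BGR))
E
```

```text
12.5667 [-0.39243801 -0.48128067 -0.5445718 ]
```

View pics/m5.png

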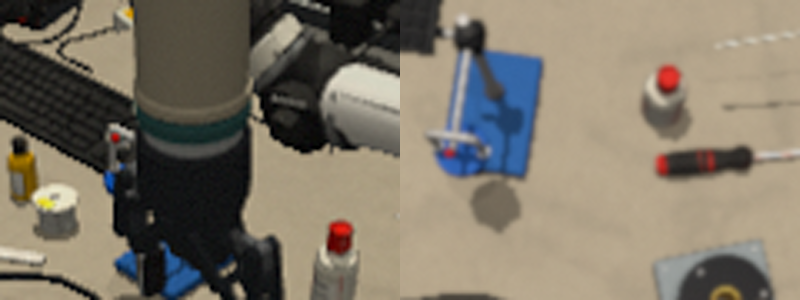

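The core hangs on the hook, with the bar behind the red ball in the top view, and the bore is empty. Next I measure the bore from the images and take the probe.

```bash
python3 - <<'E'
from h import *
np.set_printoptions(precision=4,suppress=True)
q=np.array([.4622,-.349]);R=rotz(np.radians(78.5))
move_to([*q,.32],R);line_to([*q,.234],v=.12)
grasp(60);st=get_state();print(st["time_s"],st["width"],st["eef_pos"],st["force"])
if st["width"]>.015:
    line_to([*q,.37],v=.15);st=get_state();print(st["time_s"],st["width"],st["eef_pos"],st["force"],st["ft_torque"])
a=snap("scene","s5");b=snap("top","t5")
ld=lambda f:cv2.cvtColor(cv2.imread(f),cv2.COLOR_BGR2RGB)
k=8
for n,im,(x,y,w,h) in(("top",ld("pics/t4.png"),(322,186,24,24)),("top",b,(322,186,24,24)),("scene",a,(325,210,30,25)),("scene",ld("pics/s1.png"),(325,210,30,25))):
    c=cv2.resize(im[y:y+h,x:x+w],None,fx=k,fy=k,interpolation=cv2.INTER_CUBIC)
    m=cv2.inRange(cv2.cvtColor(c,cv2.COLOR_RGB2HSV),(10,90,60),(35,255,255))
    if not m.any(): print(n,"none");continue
    m,_,s=big(m);p=cv2.convexHull(max(cv2.findContours(m,0,1)[0],key=len))[:,0]
    P=np.array([onz(n,u,.116)[:2] for u in (p+.5)/k-.5+[x,y]]).astype(np.float32)
    print(n,cv2.fitEllipse(P),cv2.minEnclosingCircle(P),s)
c=lambda im,x,y,w,h:cv2.resize(im[y:y+h,x:x+w],(400,300),interpolation=cv2.INTER_CUBIC)
cv2.imwrite("pics/m6.png",cv2.cvtColor(np.vstack([np.hstack([c(a,340,150,140,105),c(b,360,150,120,90)]),np.hstack([c(a,320,200,40,30),c(b,314,182,40,30)])]),cv2.COLOR_RGB2BGR))
E
```

```text
14.9583 0.021520627386696144 [ 0.4622 -0.3491  0.2342] [-0.5979  1.0003  1.6172]
16.0167 0.02125021234050274 [ 0.4619 -0.3487  0.3688] [ 0.5227  0.5738 -1.4854] [ 0.0222  0.0408 -0.0157]
top ((0.539856493473053, -0.13409334421157837), (0.03231560066342354, 0.03305935859680176), 63.158203125) ((0.5396938323974609, -0.1342800259590149), 0.01681634411215782) [  49   69   95   95 5953]
top ((0.5398425459861755, -0.13410992920398712), (0.032369814813137054, 0.032997675240039825), 61.85246276855469) ((0.5396692156791687, -0.13435235619544983), 0.01672995835542679) [  50   68   94   96 5971]
scene ((0.5389627814292908, -0.13491639494895935), (0.031226953491568565, 0.03301338851451874), 122.2187271118164) ((0.5394154787063599, -0.13531826436519623), 0.016858378425240517) [  73   78   88   62 4303]
scene ((0.5399228930473328, -0.13471700251102448), (0.029179127886891365, 0.03140772134065628), 125.73123168945312) ((0.5400893092155457, -0.13480818271636963), 0.015966735780239105) [  78   78   81   57 3766]
```

View pics/m6.png

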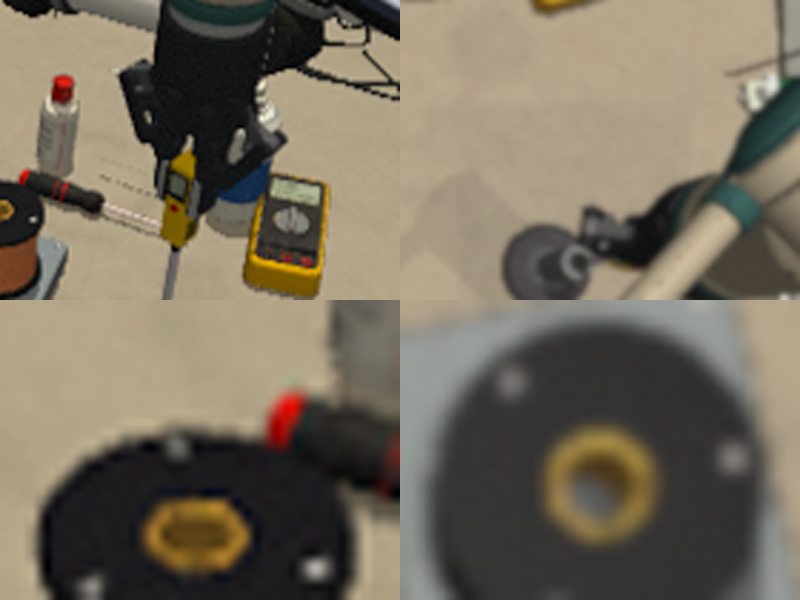

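The probe is out and the stem is clear of the holder. The brass bore is at about (0.5395, −0.1345) in both views. I bring the probe over the mouth and check the tip and tilt.

```bash
python3 - <<'E'
from h import *
np.set_printoptions(precision=4,suppress=True)
b=[.5395,-.1345]
line_to([*b,.37],v=.15);line_to([*b,.345],v=.08);hold(.4)
st=get_state();print(st["time_s"],st["width"],st["eef_pos"],st["tool_rot"][:,2])
s=snap("scene","s6");t=snap("top","t6")
# stem by column-wise brightness against black flange/beige: print hsv V rows
x0,y0,w,h=322,168,36,66
g=s[y0:y0+h,x0:x0+w]
c=cv2.resize(g,None,fx=8,fy=8,interpolation=cv2.INTER_CUBIC)
c2=cv2.resize(t[175:225,300:366],(512,388),interpolation=cv2.INTER_CUBIC)
o=np.zeros((528,800,3),np.uint8);o[:,:288]=c;o[:388,288:]=c2
cv2.imwrite("pics/m7.png",cv2.cvtColor(o,cv2.COLOR_RGB2BGR))
E
```

```text
18.6417 0.02136941683409981 [ 0.5396 -0.1345  0.3453] [ 0.0005 -0.0002 -1.    ]
```

View pics/m7.png

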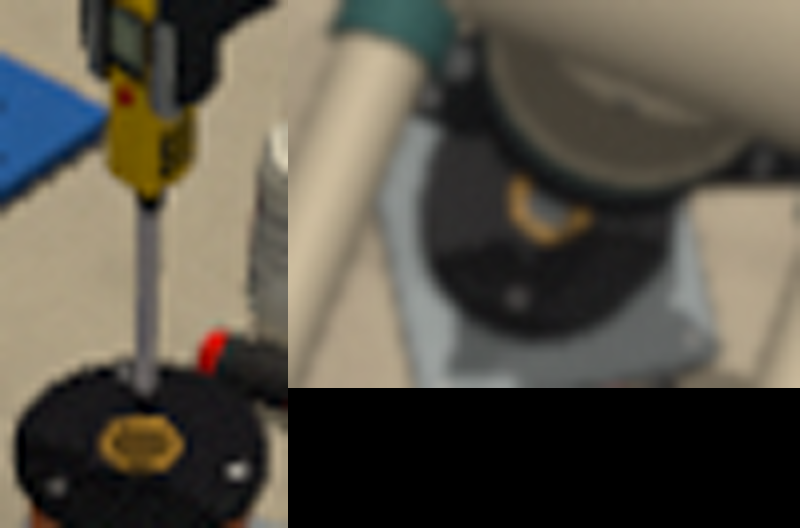

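The stem hangs above the bore: cone top at crop (150,195), visible metal end at (145,390), and bore at crop (142,443). I compare this with the projection of a vertical axis.

```bash
cat > stem.py <<'E'
from h import *
def proj(n,P):
    i=camera_info(n);f=200/np.tan(np.radians(i["vfov"])/2);v=i["orientation"].T@(np.array(P)-i["position"])
    return np.array([i["cx"]+f*v[0]/v[2],i["cy"]+f*v[1]/v[2]])
def stem(s,b,x0,rows):
    for r in rows:
        l=s[r,x0:x0+16].astype(float);bg=np.median(l,axis=0)
        w=np.abs(l-bg).sum(1);w[w<25]=0;c=(w*np.arange(x0,x0+16)).sum()/w.sum()
        # z of vertical axis at this row
        zs=np.linspace(.1,.25,151);uv=np.array([proj("scene",[*b,z]) for z in zs])
        e=np.interp(r,uv[::-1,1],uv[::-1,0]);print(r,round(c,2),"exp",round(e,2))
E
python3 - <<'E'
from stem import *
s=cv2.cvtColor(cv2.imread("pics/s6.png"),cv2.COLOR_BGR2RGB);b=[.5396,-.1345]
stem(s,b,332,range(194,213,2))
for z in(.2358,.2218,.1308,.116):print(z,(proj("scene",[*b,z])-[322,168])*8+3.5)
print((proj("scene",[*b,.1308+.008])-[322,168])*8+3.5)
E
```

```text
194 340.23 exp 339.99
196 340.07 exp 339.93
198 340.11 exp 339.87
200 340.01 exp 339.81
202 339.96 exp 339.75
204 339.8 exp 339.69
206 339.76 exp 339.63
208 339.78 exp 339.57
210 341.12 exp 339.51
212 340.49 exp 339.45
0.2358 [148.51327553 176.67276697]
0.2218 [147.51159816 209.70896088]
0.1308 [141.40712943 411.0396672 ]
0.116 [140.47621736 441.74195985]
[141.91717848 394.21780437]
```

The stem is vertical and aligned with the bore to within about 0.5 mm. I lower it slowly and watch the forces.

```bash
python3 - <<'E'
from stem import *
np.set_printoptions(precision=4,suppress=True)
b=[.5395,-.1345]
for z in(.33,.315,.3,.288):
    line_to([*b,z],v=.04);hold(.2);st=get_state();print(z,st["time_s"],st["eef_pos"],st["force"],st["ft_torque"])
    if np.linalg.norm(st["force"]-[0,0,-1.3])>4: print("contact");break
hold(.8);st=get_state();print(st["time_s"],st["width"],st["eef_pos"],st["force"],abs(st["qvel"]).max())
s=snap("scene","s7");stem(s,b,332,range(204,217,2))
a=cv2.resize(s[170:240,320:360],(400,600)[:2],interpolation=cv2.INTER_CUBIC) if 0 else cv2.resize(s[170:245,290:390],(800,600),interpolation=cv2.INTER_CUBIC)
a=np.hstack([a[:, 200:600],cv2.resize(s[110:185,270:320],(400,600),interpolation=cv2.INTER_CUBIC)])
cv2.imwrite("pics/m8.png",cv2.cvtColor(a,cv2.COLOR_RGB2BGR))
E
```

```text
0.33 19.4667 [ 0.5396 -0.1345  0.3302] [ 0.0207 -0.4938 -0.5585] [-0.0035 -0.0124  0.0028]
0.315 20.1917 [ 0.5396 -0.1345  0.3152] [ 0.7741 -0.2476 -0.8302] [-0.0311 -0.0469 -0.0226]
0.3 20.9167 [ 0.5397 -0.1345  0.3003] [-0.2395 -0.1983 -0.9838] [ 0.0306 -0.0298  0.0385]
0.288 21.5667 [ 0.5396 -0.1346  0.2882] [-0.0551  1.1096  0.4688] [-0.      0.0586 -0.0263]
22.3667 0.02163352600254861 [ 0.5395 -0.1345  0.288 ] [ 0.0768 -0.0108 -1.7744] 0.001980173109812653
204 339.8 exp 339.67
206 339.48 exp 339.61
208 339.51 exp 339.55
210 340.39 exp 339.49
212 340.43 exp 339.43
214 339.29 exp 339.37
216 339.51 exp 339.31
```

View pics/m8.png

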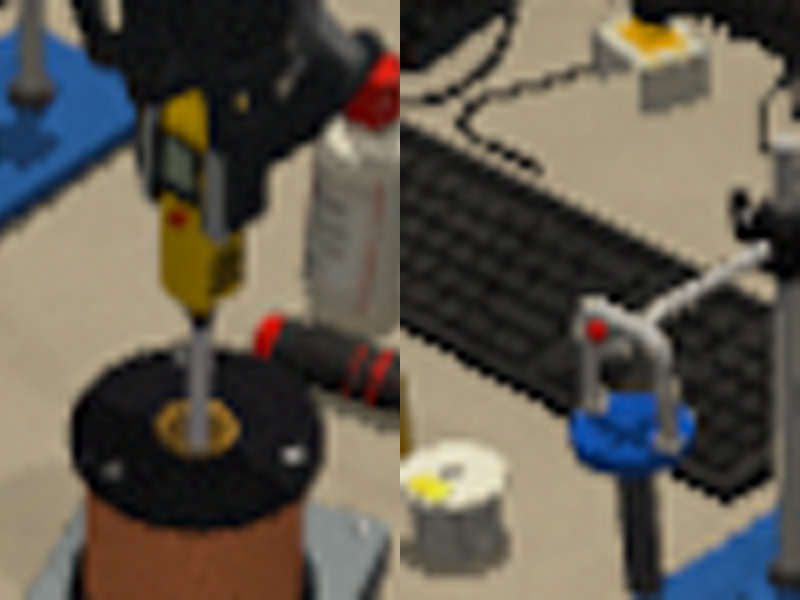

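The stem stands in the bore (crop 197,430) with no contact force, and the core hangs steady on the hook behind the red ball. I hand it in.

```bash
python3 -c "
from cell import *
print(job_done())"
```

```text
the job is handed in; nothing more can be done
None
```

The job is handed in at about 22 s of the 61 s limit: the core hangs by its handle on the blue stand's hook, and the yellow probe is held still and upright in the bore, centred to within about 1 mm. By the arm's position its tip is half-way down, and no contact with the coil showed in the force readings.

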